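Pre-run check of a microcentrifuge: turn the rotor, hold the lid at the interlock mark

TASK

Check the microcentrifuge before its next run. First take the blue knob on the rotor and turn the rotor counter-clockwise (seen from above) through at least one full turn, going on until the knob stands at the green arrow and stopping it there; then take the open lid by its black handle, swing it down until it lines up with the red pointer, and finish while still holding it there against gravity for the interlock to be read. Do not let the lid drop towards shut, leave the red pointer as it is set, and do not disturb the tube rack, wash bottle and tip box.

Things in the scene. Friction and masses are not known exactly. Their poses are not given: they have to be found in the camera images.
- centrifuge: white microcentrifuge, fixed to the table, 240 mm deep (x) x 226 wide (y), its flat deck 115 mm above the table. Origin: centre of its underside on the table. Its x axis points from its front panel (towards the robot) to its back, y to its left, z up. Position and yaw vary
- rotor_axis (a point): point on the rotor's vertical axis, at the height of the knob's middle (138 mm above the table). The aluminium rotor (148 mm diameter, top about 124 mm above the table, hub and red tube caps up to 135 and 126 mm) lies level on the deck, uncovered while the lid is open
- rotor_knob (a point): middle (half-way up) of the blue finger knob: an upright cylinder 18 mm in diameter from 125 to 153 mm above the table, 40 mm from the rotor axis. Its sleeve spins freely on its pin, so it can be gripped from above and carried round the circle without turning the hand
- park_point (a point): where the middle of the knob is when it stands at the green arrow painted on the deck in front of the rotor (40 mm from the rotor axis towards the front panel)
- rotor (a joint): rotor angle in rad, 0 or a whole number of turns (6.28) when the knob is at the green arrow, growing counter-clockwise seen from above; no stops; starts between -2.2 and -0.2; light friction (about 1 N at the knob), stays where it is left
- lid_handle (a point): middle of the lid's black handle: a bar 12 mm in diameter along the machine's y axis, 104 mm free length between two arms, 35 mm beyond the lid's front edge, so that the fingers can close round it from above; 210 mm from the hinge along the lid and 15 mm above the lid's under-plane
- lid_hinge (a point): middle of the lid's hinge line, at the back of the deck, 105 mm behind the machine's origin and 120 mm above the table; the hinge line runs along the machine's y. Its frame turns with the lid: x points from the lid's front edge to the hinge, z out of the lid's top
- lid (a joint): lid angle in rad: 0 shut (level), growing as it opens; rests open against its stop at 1.75 (leaning slightly back, handle about 325 mm above the table). Grey shell 175 x 206 x 36 mm, 0.5 to 1.1 kg, with a white stripe along each side. Below about 1.35 it falls shut by itself unless held; little friction. At angle a the handle lies 210 cos(a) - 15 sin(a) mm in front of the hinge line (negative = behind) and 210 sin(a) + 15 cos(a) mm above it
- pointer_tip (a point): free end of the red pointer, a flat bar 160 mm long, its paddle end 8 mm thick and 16 mm tall, on the machine's left side, 20 mm beside the lid, pivoted on the lid's hinge line. Its frame turns with the pointer: x points from the tip to the pivot
- pointer (a joint): angle of the red pointer in rad, measured like the lid's: the lid is at the mark when its angle equals this one (pointer parallel to, and level with, the white stripe on the lid's side). Set between 0.75 and 1.1; stiff, stays unless pushed
- tube_rack: orange rack with red-capped tubes, 180 x 85 x 97 mm, loose bystander. Origin: centre of its underside
- wash_bottle: blue bottle, 66 mm diameter, 150 mm tall, loose bystander. Origin: centre of its underside
- tip_box: blue box with clear cover, 122 x 87 x 70 mm, loose bystander. Origin: centre of its underside

How it is judged:
By the outcome, as a careful person would: the job done as asked, in the order asked, and still so for the second after the job is handed in, while the arm keeps its last pose, push and grip.
It also fails if it takes over 67 s, if anything falls off the work surface, if the arm or the gripper's body presses on something with over 40 N, if the wrist force passes 120 N, or if a joint passes its speed limit or range.

ROBOT

A 7-joint arm with a two-finger parallel gripper is mounted at the origin on the work surface. World frame = base frame: x ahead of the robot, y to its left, z up, the work surface at z = 0. Lengths are in m, angles in rad, forces in N, time in s.
With the tool pointing down it reaches from about 0.4 to 0.85 m from the base axis. Payload 4.5 kg.
Tool frame: the origin (TCP) lies midway between the tips of the shut fingers; the grasp point (between the pads) lies behind it (grip_point_offset is the z of the grasp point in the tool frame, in m); z points along the fingers, y is the line along which they close (so a half turn about z gives the same grasp; the last joint's range is limited). The gripper opens to 88 mm and grips with 3 to 60 N. Pads are 18 mm wide; open, the fingers measure 123 mm over their backs; the gripper's body (75 mm by 187 mm) begins 45 mm behind the grasp point.
Start: joints at [1.246, 0.689, -0.195, 1.565, 0.157, 0.902, -0.215], TCP at [0.22, -0.585, 0.209] pointing down, gripper open.
Joint ranges: [-3.01, 3.01], [-0.46, 2.08], [-1.47, 1.51], [0.13, 2.56], [-1, 4.14], [0.04, 2.09], [-2.66, 2.66]. Speed limits (rad/s): [2.57, 2.57, 3.14, 3.14, 3.14, 3.14, 3.14].

INTERFACE

Orientations are given as a unit quaternion [w, x, y, z].
In Python, from bench import get_obs, grab_frame, hand_in, grip_point_offset gives the robot as it stands.
- The arm moves only by the tool carry_out, never from a script. Its arguments are lists of equal length, an entry for each row: "rotation": the turn, a rotation vector about the world's x, y, z in rad, a list of three; "delta_pos": the shift along the world's x, y, z in m, a list of three; "gripper": the finger opening in m, from 0 to 0.0881. A call has 1 to 10 rows; each row shifts and turns the commanded pose from where the row before left it; what a row does not reach is not made up. A row lasts 1/12 s, in which the tool goes at most 41.7 mm and 7.16 degrees, less where a joint would pass 70% of its speed; a pose out of reach is approached as far as the arm can. A call is refused whole if a number of a shift passes 0.0417 or a number of a turn 0.125, either way. A call with a gripper value outside its range is refused whole. The fingers move at their own pace and stop on an object; "newtons" is the grip in N (left out, the last holds). Time passes only in rows, so rows that do not move let the fingers close. It gives the time, the measured TCP pose, the force, the opening and the grip force at its end, in the units of the state.
- get_obs(): the state, without advancing time (a new reading comes with each control period).
- grab_frame(name): name is "scene" or "top" or "wrist"; returns a dict with "image" (480x640x3 uint8, blue, green, red), "camera_matrix" (3x3 intrinsics, pixels), "cam_to_world" (4x4, takes a point from camera to world coordinates); the wrist camera has in their place "hand_eye" (4x4, takes a point from camera to tool coordinates, whose origin is the TCP and whose axes are the flange's). Camera axes: x right, y down, z forward; pixel columns grow to the right and rows downward; lengths in m; the calibration is good to about 2 mm. A picture is of the moment at which its call begins: read the wrist's pose just before it. There is no depth.
- hand_in(): hands the job in; it is judged then, once.
The state is a dict: "time_s": time; "joint_positions": joint angles; "joint_velocities": joint speeds; "effort": joint torques, N m; "ee_pos": TCP position; "eef_rot": TCP orientation; "wrist_force": force on the tool from outside, world axes, zero at the start; "ft_torque": the same for the moment, N m; "opening": finger opening in m; "gripper_force": force on a finger pad.
Only numpy, scipy, OpenCV 4.12 (cv2) and the standard library are available. Lean on these libraries where they do the work, as an engineer would, in place of code of your own. Each camera call takes 0.05 s, during which the arm holds its last target. There are 200 camera calls.

## Working session

There is one attempt and no reset: what is moved stays moved. The work goes in short steps, Python scripts to look and compute and a tool call to move; the robot and the scene stay as the last step left them, time stands still between calls to the robot, and variables do not carry over. Pictures are saved under pics/ and viewed, at most 10 in all, crops included, and the job is handed in when it is done.

Besides the shell and the picture viewer there is one more tool, called as name(argument=value, ...), one argument or row to a line, values as JSON. carry_out: Moves the arm, as the interface text tells. Its arguments: {"type":"object","properties":{"rotation":{"type":"array","items":{"type":"array","items":{"type":"number"}}},"delta_pos":{"type":"array","items":{"type":"array","items":{"type":"number"}}},"gripper":{"type":"array","items":{"type":"number"}},"newtons":{"type":"number"}},"required":["rotation","delta_pos","gripper"]}

```bash
ls; mkdir -p pics
python3 - <<'E'
from bench import *
import cv2,numpy as np
o=get_obs();print(o,grip_point_offset)
for n in ("scene","top"):
    f=grab_frame(n);cv2.imwrite(f"pics/{n}0.png",f["image"]);np.savez(f"pics/{n}0.npz",K=f["camera_matrix"],T=f["cam_to_world"]);print(f["camera_matrix"].tolist(),np.round(f["cam_to_world"],4).tolist())
E
```

```text
pics
{'time_s': 0.0, 'joint_positions': array([ 1.24581633,  0.69000053, -0.19452924,  1.56633894,  0.15733637,
        0.90246523, -0.2151114 ]), 'joint_velocities': array([-0.00108754,  0.00194811, -0.00180428, -0.00039891, -0.00088626,
       -0.00012825,  0.00030393]), 'effort': array([ 2.73914375e-04, -5.27560437e+01, -1.26657531e+00, -1.53428257e+01,
       -5.25708916e-02,  6.58605990e-03,  1.61729026e-04]), 'ee_pos': array([ 0.21917182, -0.58459074,  0.20860149]), 'eef_rot': array([-8.77557405e-04,  9.83942790e-01,  1.78481825e-01, -2.32225615e-04]), 'wrist_force': array([-0.10640352,  0.33204017, -0.29993352]), 'ft_torque': array([ 0.02139664,  0.0329038 , -0.03451835]), 'gripper_force': 0.0, 'opening': 0.0883294137403949} -0.0187
[[533.0192424237131, 0.0, 314.8457120341026], [0.0, 533.0192424237131, 244.73789601254967], [0.0, 0.0, 1.0]] [[-0.7084, 0.5576, -0.4328, 1.0163], [0.7058, 0.5581, -0.4363, 0.4877], [-0.0018, -0.6145, -0.7889, 1.0096], [0.0, 0.0, 0.0, 1.0]]
[[587.7665186344553, 0.0, 326.28225616793935], [0.0, 587.7665186344553, 244.11444351675414], [0.0, 0.0, 1.0]] [[-0.0045, -0.9895, 0.1443, 0.3585], [-0.9999, 0.003, -0.0105, -0.006], [0.01, -0.1443, -0.9895, 1.3607], [0.0, 0.0, 0.0, 1.0]]
```

View pics/scene0.png

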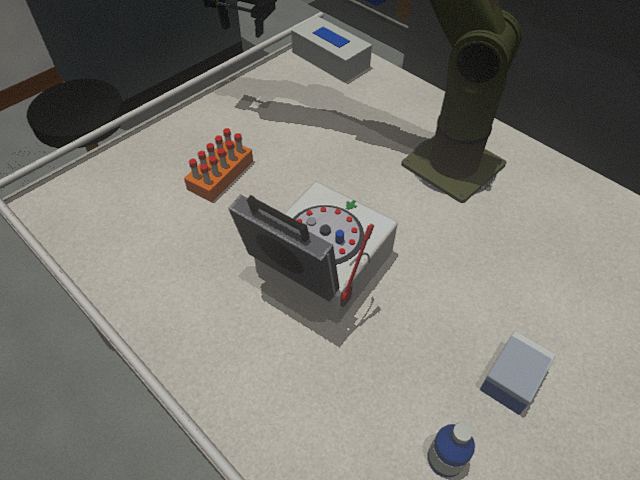

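View pics/top0.png

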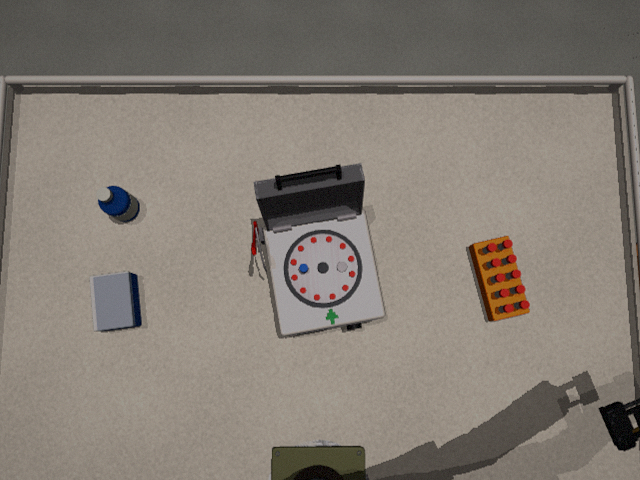

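The scene view shows the machine mid-table (knob at 340,236, pointer on its left at 357,265). In the top view, the hub is near (322,268), the knob (304,268), the arrow (332,316), and the handle spans (277,183) to (340,173).

```bash
cat > h.py <<'E'
import numpy as np,cv2
def load(n):
    d=np.load(f"pics/{n}.npz");return cv2.imread(f"pics/{n}.png"),d["K"],d["T"]
def ray(K,T,p):
    d=T[:3,:3]@np.linalg.inv(K)@np.array([p[0],p[1],1.]);return T[:3,3],d
def onz(K,T,p,z):
    o,d=ray(K,T,p);return o+d*(z-o[2])/d[2]
def proj(K,T,P):
    q=T[:3,:3].T@(np.asarray(P,float)-T[:3,3]);q=K@q;return q[:2]/q[2]
def blobs(im,lo,hi,box,amin=8):
    h=cv2.cvtColor(im,cv2.COLOR_BGR2HSV);m=cv2.inRange(h,np.array(lo),np.array(hi))
    if lo[0]==0:m|=cv2.inRange(h,np.array((172,)+tuple(lo[1:])),np.array((180,)+tuple(hi[1:])))
    k=np.zeros_like(m);k[box[1]:box[3],box[0]:box[2]]=255;m&=k
    n,l,s,c=cv2.connectedComponentsWithStats(m)
    return [(c[i],s[i]) for i in range(1,n) if s[i][4]>=amin]
E
python3 - <<'E'
from h import *
im,K,T=load("top0")
caps=[]
for c,s in blobs(im,(0,120,80),(8,255,255),(240,215,390,340)):
    w=onz(K,T,c,.126);print("red",c.round(1),s[4],w.round(4))
    if s[4]<60 and c[0]>280: caps.append(w[:2])
caps=np.array(caps);A=np.c_[2*caps,np.ones(len(caps))];x=np.linalg.lstsq(A,(caps**2).sum(1),rcond=None)[0]
print("axis",x[:2],"r",np.sqrt(x[2]+x[:2]@x[:2]),np.hypot(*(caps-x[:2]).T).round(4))
for c,s in blobs(im,(100,120,50),(130,255,255),(240,215,390,340)): print("knob",c,s,onz(K,T,c,.15).round(4))
for c,s in blobs(im,(40,80,40),(85,255,255),(240,215,390,340)): print("arrow",c,s,onz(K,T,c,.116).round(4))
for n,p,z in [("hub",(322.5,268),.135),("FL",(277.5,336),.115),("FR",(384,318),.115),("hL",(277,183),.325),("hR",(340,173),.325)]: print(n,onz(K,T,p,z).round(4))
a=cv2.resize(im[150:350,235:400],None,fx=3,fy=3,interpolation=cv2.INTER_CUBIC)
s,_,_=load("scene0");b=cv2.resize(s[180:320,220:410],None,fx=1.6,fy=1.6,interpolation=cv2.INTER_CUBIC)
o=np.zeros((600,800,3),np.uint8);o[:,:495]=a;o[:224,496:800]=b;cv2.imwrite("pics/crop.png",o)
E
```

```text
red [253.6 239.5] 90 [0.5487 0.1352 0.126 ]
red [313.  239.5] 26 [0.5485 0.009  0.126 ]
red [328.5 238.8] 28 [ 0.5499 -0.0239  0.126 ]
red [342.2 245.5] 28 [ 0.5354 -0.0529  0.126 ]
red [300.3 248. ] 24 [0.5303 0.036  0.126 ]
red [350.7 258.2] 27 [ 0.5081 -0.0707  0.126 ]
red [293.3 261.6] 29 [0.5014 0.0508 0.126 ]
red [351.7 273.6] 29 [ 0.4756 -0.0724  0.126 ]
red [294.  276.9] 25 [0.4689 0.0492 0.126 ]
red [344.8 287.5] 28 [ 0.4462 -0.0576  0.126 ]
red [302.5 290. ] 26 [0.4413 0.0312 0.126 ]
red [316.5 296.9] 27 [0.4268 0.0019 0.126 ]
red [332. 296.] 25 [ 0.4285 -0.0306  0.126 ]
axis [ 0.48839695 -0.01081066] r 0.06301584855889676 [0.0633 0.0629 0.0631 0.0628 0.063  0.0629 0.0629 0.0631 0.063  0.0631
 0.0629 0.0631]
knob [303.18965517 267.65517241] [299 264   9   9  58] [0.4859 0.0291 0.15  ]
arrow [331.17204301 315.92473118] [326 309  12  15  93] [ 0.3873 -0.0288  0.116 ]
hub [ 0.4866 -0.0109  0.135 ]
FL [0.3461 0.0837 0.115 ]
FR [ 0.3825 -0.1401  0.115 ]
hL [0.6213 0.0715 0.325 ]
hR [ 0.6397 -0.0425  0.325 ]
```

View pics/crop.png

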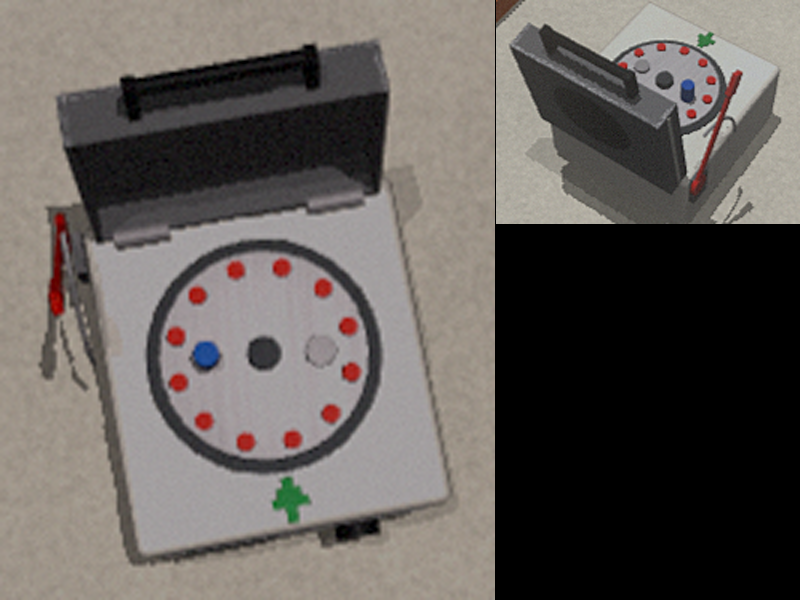

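The crop confirms it: the knob is on the rotor's left, the arrow is in front of it, and the red pointer stands left of the lid. Next I measure the pointer angle and cross-check the rotor axis in both cameras.

```bash
cat >> h.py <<'E'
yaw=.163;X=np.array([np.cos(yaw),np.sin(yaw),0]);Y=np.array([-np.sin(yaw),np.cos(yaw),0]);Z=np.array([0,0,1.])
E
python3 - <<'E'
from h import *
im,K,T=load("scene0")
caps=[]
for c,s in blobs(im,(0,120,60),(8,255,255),(285,195,380,310)):
    w=onz(K,T,c,.126)
    print("red",c.round(1),s,w.round(4))
    if s[4]<50: caps.append(w[:2])
caps=np.array(caps);A=np.c_[2*caps,np.ones(len(caps))];x=np.linalg.lstsq(A,(caps**2).sum(1),rcond=None)[0]
print("axis",x[:2],"r",np.sqrt(x[2]+x[:2]@x[:2]))
for c,s in blobs(im,(100,120,40),(130,255,255),(285,195,380,310)): print("knob",c,s[:4],onz(K,T,c,.139).round(4))
for c,s in blobs(im,(40,80,40),(85,255,255),(285,190,390,310)): print("arrow",c,onz(K,T,c,.116).round(4))
# pointer fit: hinge h0, lateral w, angle a ; score overlap on both
from scipy.optimize import minimize
D=[]
for n,box in (("scene0",(335,215,380,310)),("top0",(245,215,264,262))):
    im,K,T=load(n);h=cv2.cvtColor(im,cv2.COLOR_BGR2HSV)
    m=cv2.inRange(h,(0,120,60),(8,255,255))|cv2.inRange(h,(172,120,60),(180,255,255))
    k=np.zeros_like(m);k[box[1]:box[3],box[0]:box[2]]=255;m&=k
    N,l,s,_=cv2.connectedComponentsWithStats(m);i=1+np.argmax(s[1:,4]);pts=np.argwhere(l==i)[:,::-1].astype(float)
    D.append((K,T,pts)); u=np.linalg.svd(pts-pts.mean(0),full_matrices=False)[2][0];t=(pts-pts.mean(0))@u
    print(n,"ends",pts[t.argmin()],pts[t.argmax()],len(pts))
for ox,oy in ((.4827,-.0087),(.486,-.0087),(.48,-.0087)):
    O=np.array([ox,oy,0])
    def f(p,v=0):
        a,w=p;P0=O+.105*X+w*Y+.12*Z;e=0
        dirn=-np.cos(a)*X+np.sin(a)*Z
        for K,T,pts in D:
            L=np.array([proj(K,T,P0+dirn*r) for r in np.linspace(0,.16,60)])
            e+=np.min(np.linalg.norm(pts[:,None]-L[None],axis=2),1).mean()
            if v: print(L[0],L[-1])
        return e
    b=min((minimize(f,(a,.125),method="Nelder-Mead") for a in (.8,.95,1.1)),key=lambda r:r.fun);print(ox,b.x,b.fun);f(b.x,1)
E
```

```text
red [322.9 208.9] [321 207   5   5  22] [ 0.4479 -0.0597  0.126 ]
red [337.4 211.1] [335 209   6   5  23] [ 0.4298 -0.0324  0.126 ]
red [308.9 212.3] [307 210   5   5  21] [ 0.477  -0.0745  0.126 ]
red [348.9 218.9] [347 217   5   5  22] [0.4286 0.001  0.126 ]
red [299.  220.5] [296 219   6   4  17] [ 0.5087 -0.0728  0.126 ]
red [357.  261.5] [342 224  32  78 268] [0.5012 0.0911 0.126 ]
red [354.1 229.9] [352 228   5   5  24] [0.4435 0.03   0.126 ]
red [351.7 241.7] [349 239   6   6  26] [0.4708 0.0481 0.126 ]
red [341.7 250.8] [339 248   6   6  25] [0.5033 0.0498 0.126 ]
axis [ 0.49028878 -0.01239456] r 0.0634094180817295
knob [339.45238095 232.85714286] [336 230   8   7] [0.4797 0.0204 0.139 ]
arrow [350.53571429 204.58928571] [ 0.3881 -0.0309  0.116 ]
scene0 ends [371. 224.] [344. 301.] 268
top0 ends [255. 221.] [253. 254.] 106
0.4827 [1.19175238 0.12075393] 5.746663875673773
[348.14563852 292.76971556] [370.12717999 225.78393898]
[257.60062201 231.6434272 ] [253.96318359 249.28061648]
0.486 [1.16956385 0.12144429] 5.012973731371998
[347.29799767 293.93971855] [370.1479914  226.29115357]
[257.3001486  230.17351386] [253.96407495 249.40587181]
0.48 [1.20838306 0.1201989 ] 6.402226569457005
[348.84129526 291.8176463 ] [370.16919649 225.34960111]
[257.84207954 232.84761965] [253.98212561 249.29666799]
```

Run:
```python
from h import *
_,K1,T1=load("scene0");_,K2,T2=load("top0")
def tri(p,q):
    o1,d1=ray(K1,T1,p);o2,d2=ray(K2,T2,q)
    s=np.linalg.lstsq(np.c_[d1,-d2],o2-o1,rcond=None)[0];a=o1+d1*s[0];b=o2+d2*s[1];return (a+b)/2,np.linalg.norm(a-b)
O=np.array([.4835,-.0095,0])
R=[]
for n,p,q in (("tip",(371,225),(253.2,253)),("back",(345,300),(255.5,222)),("backmid",(347,294),(255.5,225)),("handL",(304,239),(278.3,180.7)),("arrow",(350.5,204.6),(331.2,315.9)),("axis",proj(K1,T1,[.4903,-.0124,.126]),proj(K2,T2,[.4884,-.0108,.126]))):
    P,e=tri(p,q);r=P-O;print(n,P.round(4),"gap",round(e,4),"machine",(r@X).round(4),(r@Y).round(4))
im,_,_=load("scene0");a=cv2.resize(im[215:310,320:390],None,fx=6,fy=6,interpolation=cv2.INTER_CUBIC)
t,_,_=load("top0");b=cv2.resize(t[210:265,235:285],None,fx=7,fy=7,interpolation=cv2.INTER_CUBIC)
o=np.zeros((570,780,3),np.uint8);o[:a.shape[0],:a.shape[1]]=a;o[:b.shape[0],425:425+b.shape[1]]=b;cv2.imwrite("pics/crop2.png",o)
```

```text
tip [0.5028 0.118  0.266 ] gap 0.0039 machine 0.0397 0.1227
back [0.5859 0.1337 0.1225] gap 0.0044 machine 0.1243 0.1247
backmid [0.5779 0.1319 0.1331] gap 0.003 machine 0.1161 0.1242
handL [0.6315 0.072  0.299 ] gap 0.0023 machine 0.1593 0.0564
arrow [ 0.388  -0.0297  0.1166] gap 0.0021 machine -0.0975 -0.0045
axis [ 0.4892 -0.0117  0.1254] gap 0.0024 machine 0.0053 -0.0031
```

View pics/crop2.png

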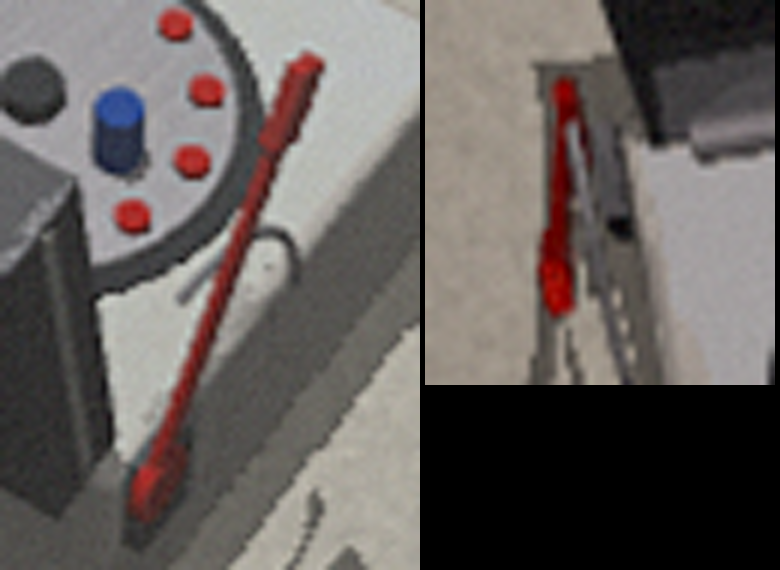

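The crop shows the pointer in scene pixels from its pivot at (346,295) to its tip at (371,225); the angle comes out at about 1.05–1.1 rad. I'll start moving and refine this with the wrist camera.

carry_out(
  rotation=[
    [0,0,0.0765],
    [0,0,0.0765],
    [0,0,0.0765],
    [0,0,0.0765],
    [0,0,0.0765],
    [0,0,0.0765],
    [0,0,0.0765],
    [0,0,0.0765],
    [0,0,0.0765],
  ],
  delta_pos=[
    [0.0149,0.034,0.0111],
    [0.0149,0.034,0.0111],
    [0.0149,0.034,0.0111],
    [0.0149,0.034,0.0111],
    [0.0149,0.034,0.0111],
    [0.0149,0.034,0.0111],
    [0.0149,0.034,0.0111],
    [0.0149,0.034,0.0111],
    [0.0149,0.034,0.0111],
  ],
  gripper=[0.088,0.088,0.088,0.088,0.088,0.088,0.088,0.088,0.088],
)

```text
time_s: 0.85
ee_pos: [0.3536, -0.2774, 0.3097]
eef_rot: [-0.0, 0.865, 0.502, -0.0]
wrist_force: [0.9, -0.5, -0.8]
opening: 0.0882
gripper_force: 0.0
```

carry_out(
  rotation=[
    [0,0,0.0765],
    [0,0,0.0765],
    [0,0,0.0765],
    [0,0,0.0765],
    [0,0,0.0765],
    [0,0,0.0765],
    [0,0,0.0765],
    [0,0,0.0765],
    [0,0,0.0765],
    [0,0,0],
  ],
  delta_pos=[
    [0.0149,0.034,0.0111],
    [0.0149,0.034,0.0111],
    [0.0149,0.034,0.0111],
    [0.0149,0.034,0.0111],
    [0.0149,0.034,0.0111],
    [0.0149,0.034,0.0111],
    [0.0149,0.034,0.0111],
    [0.0149,0.034,0.0111],
    [0.0149,0.034,0.0111],
    [0,0,0],
  ],
  gripper=[0.088,0.088,0.088,0.088,0.088,0.088,0.088,0.088,0.088,0.088],
)

```text
time_s: 1.68
ee_pos: [0.4899, 0.0356, 0.4113]
eef_rot: [-0.0, 0.641, 0.768, 0.004]
wrist_force: [0.9, 0.9, 0.7]
opening: 0.0882
gripper_force: 0.0
```

```bash
cat >> h.py <<'E'
def wrist(name):
    from bench import get_obs,grab_frame
    from scipy.spatial.transform import Rotation as R
    o=get_obs();f=grab_frame("wrist");M=np.eye(4);q=o["eef_rot"];M[:3,:3]=R.from_quat([q[1],q[2],q[3],q[0]]).as_matrix();M[:3,3]=o["ee_pos"]
    T=M@f["hand_eye"];cv2.imwrite(f"pics/{name}.png",f["image"]);np.savez(f"pics/{name}.npz",K=f["camera_matrix"],T=T)
    print(o["time_s"],o["ee_pos"].round(4),M[:3,1].round(3),"cam",T.round(3).tolist());return o
E
python3 -c "
from h import *
o=wrist('w1');print(o['joint_positions'].round(2))"
```

```text
1.6833 [0.4899 0.0356 0.4113] [0.984 0.178 0.006] cam [[0.984, 0.167, 0.063, 0.474], [0.178, -0.934, -0.309, 0.118], [0.007, 0.315, -0.949, 0.587], [0.0, 0.0, 0.0, 1.0]]
[ 0.34  0.36 -0.74  1.61  0.24  1.26 -0.26]
```

View pics/w1.png

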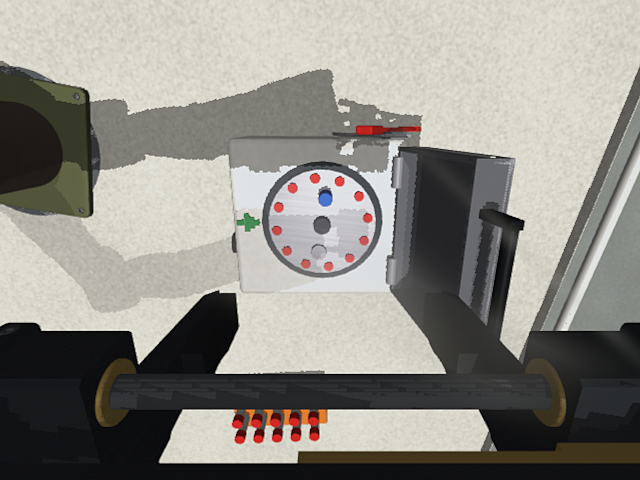

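The wrist view from above shows the knob at (325,198), the hub at (321,225), and the pointer from its pivot at about (420,128) to its tip at (357,129). I'll take an oblique view from the left to fix the pointer angle.

carry_out(
  rotation=[
    [-0.0987,-0.0162,0],
    [-0.0987,-0.0162,0],
    [-0.0987,-0.0162,0],
    [-0.0987,-0.0162,0],
    [-0.0987,-0.0162,0],
    [-0.0987,-0.0162,0],
    [0,0,0],
    [0,0,0],
  ],
  delta_pos=[
    [0,0.03,0],
    [0,0.03,0],
    [0,0.03,0],
    [0,0.03,0],
    [0,0.03,0],
    [0,0.03,0],
    [0,0,0],
    [0,0,0],
  ],
  gripper=[0.088,0.088,0.088,0.088,0.088,0.088,0.088,0.088],
)

```text
time_s: 2.4
ee_pos: [0.4863, 0.21, 0.4066]
eef_rot: [0.225, 0.614, 0.731, -0.193]
wrist_force: [0.1, -0.8, 0.3]
opening: 0.0877
gripper_force: 0.0
```

```bash
python3 -c "
from h import *
o=wrist('w2');print(o['joint_positions'].round(2));print(np.load('pics/w2.npz')['K'])
im,_,_=load('w2')"
```

```text
2.4 [0.4863 0.21   0.4066] [ 0.985  0.171 -0.006] cam [[0.985, 0.107, 0.134, 0.458], [0.171, -0.59, -0.789, 0.377], [-0.006, 0.8, -0.6, 0.504], [0.0, 0.0, 0.0, 1.0]]
[-0.48  0.59 -0.6   1.4   0.68  1.75 -0.96]
[[349.38778147   0.         330.12442673]
 [  0.         349.38778147 241.18184671]
 [  0.           0.           1.        ]]
```

View pics/w2.png

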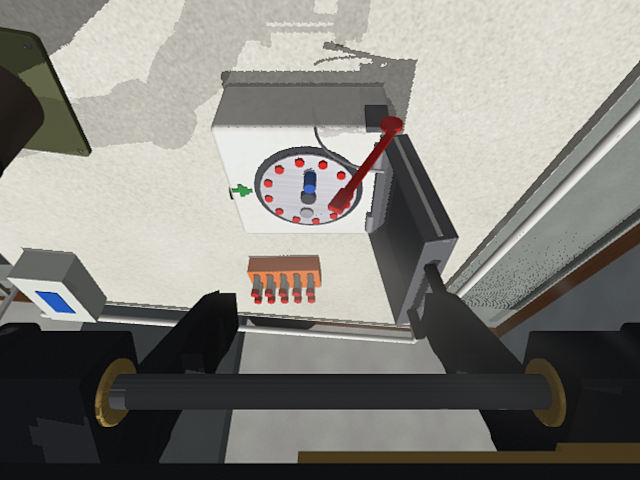

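The oblique view shows the pointer clearly, with its pivot at about (391,125) and tip at about (334,206). I'll fit the machine pose and pointer angle jointly over all four images.

```bash
cat > fit.py <<'E'
from h import *
from scipy.optimize import least_squares
C={n:load(n) for n in ("scene0","top0","w1","w2")}
capbox=dict(scene0=(285,195,358,250),top0=(285,230,360,305),w1=(265,165,385,278),w2=(255,150,380,228))
obs=[];ax=[]
for n,(im,K,T) in C.items():
    c=[]
    for p,s in blobs(im,(0,100,60),(8,255,255),capbox[n],6):
        w=onz(K,T,p,.126)[:2]
        if s[4]<120 and abs(np.hypot(*(w-[.489,-.0115]))-.063)<.006:c.append(w)
    c=np.array(c);r=least_squares(lambda x:np.hypot(*(c-x).T)-.063,[.489,-.0115]);ax.append(r.x);print(n,len(c),"axis",r.x.round(4))
tip=dict(scene0=(370.5,225.2),top0=(253.3,253),w1=(358,129.5),w2=(334,206))
piv=dict(scene0=(346.3,295),top0=(255.5,223.7),w1=(418,128),w2=(391,125))
FL=dict(top0=(277.5,336),w1=(230,138),w2=(212.5,126));FR=dict(top0=(384,318),w1=(242,293))
A=np.mean(ax,0)
def f(p):
    x,y,yw,a,w,k=p;X=np.array([np.cos(yw),np.sin(yw),0]);Y=np.array([-np.sin(yw),np.cos(yw),0]);O=np.array([x,y,0]);e=[]
    P0=O+.105*X+w*Y+.12*Z;P1=P0+.16*(-np.cos(a)*X+np.sin(a)*Z)
    for d,P in ((tip,P1),(piv,P0),(FL,O-.12*X+.113*Y+.115*Z),(FR,O-.12*X-.113*Y+.115*Z)):
        for n,q in d.items(): e+=list((proj(*C[n][1:],P)-q)*(1 if n!="w1" else .8))
    e+=list(((O+k*X)[:2]-A)*600)
    return e
r=least_squares(f,[.483,-.009,.163,1.,.123,0],loss="soft_l1");print(r.x.round(4));print(np.round(f(r.x),1))
E
python3 fit.py
```

```text
scene0 8 axis [ 0.4896 -0.0133]
top0 12 axis [ 0.4885 -0.0109]
w1 12 axis [ 0.4881 -0.0097]
w2 9 axis [ 0.4881 -0.0089]
[ 4.8920e-01 -1.0800e-02  1.5040e-01  1.1051e+00  1.2630e-01 -6.0000e-04]
[ 1.7  1.4  0.4 -0.5  2.1  0.5 -2.  -0.3  0.1  0.7  1.1  4.5 -9.   1.8
 -1.7 -2.   0.4 -3.7  1.2 -1.8  1.  -0.3  0.2 -2.4 -1.2  0.3  0.  -0.1]
```

carry_out(
  rotation=[
    [0.099,0.0165,0],
    [0.099,0.0165,0],
    [0.099,0.0165,0],
    [0.099,0.0165,0],
    [0.099,0.0165,0],
    [0.099,0.0165,0],
    [0,0,0],
    [0,0,0],
    [0,0,0],
  ],
  delta_pos=[
    [0,-0.03,0],
    [0,-0.03,0],
    [0,-0.03,0],
    [0,-0.03,0],
    [0,-0.03,0],
    [0,-0.03,0],
    [0,0,-0.04],
    [0,0,-0.04],
    [0,0,0],
  ],
  gripper=[0.088,0.088,0.088,0.088,0.088,0.088,0.088,0.088,0.088],
)

```text
time_s: 3.2
ee_pos: [0.4823, 0.0186, 0.3239]
eef_rot: [-0.004, 0.651, 0.759, -0.006]
wrist_force: [-2.1, -0.3, -0.4]
opening: 0.0877
gripper_force: 0.0
```

carry_out(
  rotation=[
    [0,0,0],
    [0,0,0],
  ],
  delta_pos=[
    [0,0,0],
    [0,0,0],
  ],
  gripper=[0.088,0.088],
)

```text
time_s: 3.37
ee_pos: [0.4887, 0.0268, 0.3315]
eef_rot: [0.0, 0.647, 0.763, 0.001]
wrist_force: [0.4, -0.9, -0.2]
opening: 0.0877
gripper_force: 0.0
```

```bash
python3 -c "
from h import *
o=wrist('w3');print(o['eef_rot'].round(4))
im,K,T=load('w3')
for c,s in blobs(im,(100,120,50),(130,255,255),(200,60,460,330),20): print('knob',c,s,onz(K,T,c,.153).round(4),onz(K,T,c,.145).round(4))
"
```

```text
3.3667 [0.4887 0.0268 0.3315] [0.986 0.164 0.002] cam [[0.986, 0.155, 0.055, 0.474], [0.164, -0.935, -0.314, 0.11], [0.003, 0.319, -0.948, 0.507], [0.0, 0.0, 0.0, 1.0]]
[1.000e-04 6.465e-01 7.629e-01 1.400e-03]
knob [327.67932489 204.55274262] [320 194  16  20 237] [0.4857 0.0316 0.153 ] [0.486  0.0298 0.145 ]
```

carry_out(
  rotation=[
    [0,0,0],
    [0,0,0],
    [0,0,0],
    [0,0,0],
    [0,0,0],
    [0,0,0],
    [0,0,0],
    [0,0,0],
    [0,0,0],
    [0,0,0],
  ],
  delta_pos=[
    [-0.0025,0.003,-0.03],
    [0,0,-0.032],
    [0,0,-0.032],
    [0,0,-0.032],
    [0,0,-0.03],
    [0,0,-0.025],
    [0,0,-0.015],
    [0,0,-0.005],
    [0,0,0],
    [0,0,0],
  ],
  gripper=[0.088,0.088,0.088,0.07,0.06,0.05,0.05,0.05,0.05,0.05],
  newtons=12,
)

```text
time_s: 4.25
ee_pos: [0.487, 0.0308, 0.1297]
eef_rot: [-0.0, 0.646, 0.763, 0.001]
wrist_force: [0.4, 0.3, 0.1]
opening: 0.0499
gripper_force: 0.0
```

carry_out(
  rotation=[
    [0,0,0],
    [0,0,0],
    [0,0,0],
    [0,0,0],
    [0,0,0],
    [0,0,0],
  ],
  delta_pos=[
    [0,0,0],
    [0,0,0],
    [0,0,0],
    [0,0,0],
    [0,0,0],
    [0,0,0],
  ],
  gripper=[0.03,0.01,0.01,0.01,0.01,0.01],
)

```text
time_s: 4.75
ee_pos: [0.4853, 0.0297, 0.1284]
eef_rot: [-0.001, 0.646, 0.763, 0.0]
wrist_force: [0.1, 0.0, -0.8]
opening: 0.012
gripper_force: 0.0
```

```bash
cat > circ.py <<'E'
import numpy as np,sys
from bench import get_obs
o=get_obs();print(o["ee_pos"].round(4),o["wrist_force"].round(2),o["opening"].round(4))
# angles in deg world; knob from a0 to a1, n rows
a0,a1,n=map(float,sys.argv[1:4]);r=.04
a=np.radians(np.linspace(a0,a1,int(n)+1));d=np.diff(np.c_[r*np.cos(a),r*np.sin(a),0*a],axis=0)
for i in range(0,len(d),10): print([[round(float(v),4) for v in q] for q in d[i:i+10]])
E
python3 circ.py 93.8 549.3 46
```

```text
Traceback (most recent call last):
  File "circ.py", line 3, in <module>
    o=get_obs();print(o["ee_pos"].round(4),o["wrist_force"].round(2),o["opening"].round(4))
                                                                     ^^^^^^^^^^^^^^^^^^
AttributeError: 'float' object has no attribute 'round'
```

```bash
sed -i 's/o\["opening"\].round(4)/o["opening"]/' circ.py; python3 -c "
from h import *
o=wrist('w4');print(o['opening'],o['gripper_force'])
im,K,T=load('w4')
for c,s in blobs(im,(100,120,50),(130,255,255),(200,60,460,450),20): print('knob',c,s,onz(K,T,c,.153).round(4),onz(K,T,c,.145).round(4))
print(proj(K,T,o['ee_pos']))
"
```

```text
4.75 [0.4853 0.0297 0.1284] [ 0.986  0.165 -0.001] cam [[0.986, 0.156, 0.052, 0.471], [0.165, -0.935, -0.314, 0.113], [-0.0, 0.319, -0.948, 0.304], [0.0, 0.0, 0.0, 1.0]]
0.01198522829318134 0.0
knob [330.31386861 306.21313869] [318 291  25  31 685] [0.4852 0.0299 0.153 ] [0.4859 0.0255 0.145 ]
[330.40799458 284.57652071]
```

View pics/w4.png

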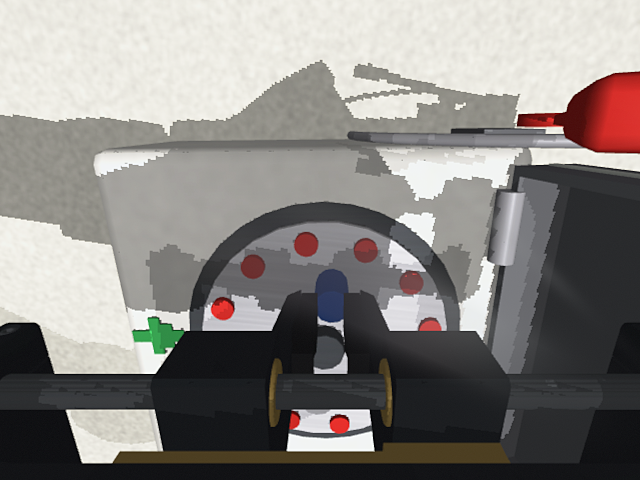

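The view shows the knob at about (331,300), between the finger tips. The opening and force readings are odd, so I'll close further and check.

carry_out(
  rotation=[
    [0,0,0],
    [0,0,0],
    [0,0,0],
  ],
  delta_pos=[
    [0,0,0],
    [0,0,0],
    [0,0,0],
  ],
  gripper=[0.0,0.0,0.0],
  newtons=15,
)

```text
time_s: 5.05
ee_pos: [0.4852, 0.0298, 0.1282]
eef_rot: [-0.001, 0.646, 0.763, 0.0]
wrist_force: [-0.3, 0.1, -0.1]
opening: 0.0007
gripper_force: 0.0
```

```bash
python3 circ.py 93.8 549.3 46 | head -1;python3 -c "
from h import *
o=wrist('w5');print(o['opening'],o['gripper_force'],o['ft_torque'])
im,K,T=load('w5')
for c,s in blobs(im,(100,120,30),(130,255,255),(200,60,460,450),20): print('knob',c,s)
print('kn base/top',[proj(K,T,[.4859,.0295,z]).round(1) for z in (.125,.153)])
"
```

```text
[0.4852 0.0298 0.1282] [-0.27  0.07 -0.07] 0.0006907393691657968
5.05 [0.4852 0.0298 0.1282] [ 0.986  0.165 -0.001] cam [[0.986, 0.157, 0.052, 0.471], [0.165, -0.935, -0.314, 0.113], [-0.001, 0.319, -0.948, 0.304], [0.0, 0.0, 0.0, 1.0]]
0.0006907393691657968 0.0 [-0.07102698 -0.09418494  0.02538215]
kn base/top [array([331.6, 282.8]), array([331.8, 307.6])]
```

View pics/w5.png

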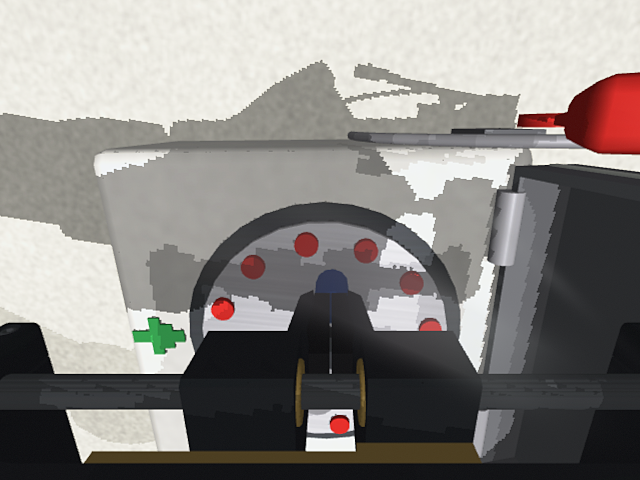

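The fingers shut fully with the knob's lower half still visible at (331,280), so the real tips appear to be some 25–30 mm above the stated TCP, passing over the knob. I'll open and probe downwards gently while watching the force.

carry_out(
  rotation=[
    [0,0,0],
    [0,0,0],
    [0,0,0],
    [0,0,0],
    [0,0,0],
    [0,0,0],
    [0,0,0],
    [0,0,0],
  ],
  delta_pos=[
    [0,0,0],
    [0,0,0],
    [0,0,0],
    [0,0,0],
    [0,0,-0.002],
    [0,0,-0.002],
    [0,0,-0.002],
    [0,0,0],
  ],
  gripper=[0.05,0.05,0.05,0.05,0.05,0.05,0.05,0.05],
)

```text
time_s: 5.77
ee_pos: [0.4849, 0.0297, 0.1218]
eef_rot: [-0.001, 0.646, 0.763, -0.0]
wrist_force: [0.5, -0.6, -0.4]
opening: 0.049
gripper_force: 0.0
```

Run:
```python
from h import *
o=wrist('w6');print(o['opening'],o['wrist_force'].round(2))
for n in ('w1','w2','w6'):
    im,K,T=load(n)
    c=np.array([onz(K,T,p,.126)[:2] for p,s in blobs(im,(0,100,60),(8,255,255),{'w1':(265,165,385,278),'w2':(255,150,330,228),'w6':(200,225,450,330)}[n],6)])
    A=np.c_[2*c,np.ones(len(c))];x=np.linalg.lstsq(A,(c**2).sum(1),rcond=None)[0];print(n,len(c),x[:2],np.sqrt(x[2]+x[:2]@x[:2]))
im,K,T=load('w6')
g=cv2.cvtColor(im,cv2.COLOR_BGR2GRAY)
print(proj(K,T,o['ee_pos']))
for r in range(284,320,4): print(r,[int(v) for v in np.flatnonzero(np.diff((g[r,220:450]<45).astype(int)))+220])
```

```text
5.7667 [0.4849 0.0297 0.1218] [ 0.986  0.165 -0.002] cam [[0.986, 0.157, 0.051, 0.471], [0.165, -0.935, -0.315, 0.113], [-0.002, 0.319, -0.948, 0.298], [0.0, 0.0, 0.0, 1.0]]
0.04902381013949975 [ 0.49 -0.64 -0.44]
w1 12 [ 0.48808681 -0.00971831] 0.0629392774050844
w2 9 [ 0.48235997 -0.00837645] 0.05961741779810629
w6 6 [ 0.48956756 -0.01206155] 0.06530470041762262
[330.40808121 284.57674327]
284 []
288 []
292 [254, 259]
296 [245, 276]
300 [242, 276]
304 [224, 239, 276]
308 [224, 229, 236, 276]
312 [223, 225, 228, 231, 234, 277]
316 [223, 225, 227, 228, 229, 277, 314, 315, 427, 428]
```

No contact with the TCP at 0.122, and the finger gap in the image also puts the tips about 30 mm above the TCP. I'll lower further and grip.

carry_out(
  rotation=[
    [0,0,0],
    [0,0,0],
    [0,0,0],
    [0,0,0],
    [0,0,0],
    [0,0,0],
    [0,0,0],
  ],
  delta_pos=[
    [0.001,0,-0.003],
    [0,0,-0.003],
    [0,0,-0.003],
    [0,0,-0.003],
    [0,0,-0.002],
    [0,0,-0.001],
    [0,0,0],
  ],
  gripper=[0.05,0.05,0.05,0.05,0.05,0.05,0.05],
)

```text
time_s: 6.4
ee_pos: [0.486, 0.0298, 0.1069]
eef_rot: [-0.001, 0.646, 0.763, -0.0]
wrist_force: [0.4, -0.2, 0.2]
opening: 0.0499
gripper_force: 0.0
```

carry_out(
  rotation=[
    [0,0,0],
    [0,0,0],
    [0,0,0],
    [0,0,0],
    [0,0,0],
    [0,0,0],
  ],
  delta_pos=[
    [0,0,0],
    [0,0,0],
    [0,0,0],
    [0,0,0],
    [0,0,0],
    [0,0,0],
  ],
  gripper=[0.03,0.01,0.01,0.01,0.01,0.01],
)

```text
time_s: 6.9
ee_pos: [0.4862, 0.0297, 0.1073]
eef_rot: [-0.001, 0.646, 0.763, 0.0]
wrist_force: [0.5, -0.6, 0.8]
opening: 0.0174
gripper_force: 15.0
```

Gripped (opening 17.4 mm, 15 N). Next, the circle.

```bash
python3 circ.py 93.8 369.3 28; python3 circ.py 369.3 459.3 9;python3 circ.py 459.3 549.3 10
```

```text
[0.4862 0.0297 0.1073] [ 0.54 -0.56  0.77] 0.01743741025138503
[[-0.0068, -0.001, 0.0], [-0.0065, -0.0022, 0.0], [-0.006, -0.0033, 0.0], [-0.0054, -0.0042, 0.0], [-0.0046, -0.0051, 0.0], [-0.0036, -0.0058, 0.0], [-0.0026, -0.0064, 0.0], [-0.0015, -0.0067, 0.0], [-0.0003, -0.0069, 0.0], [0.0009, -0.0068, 0.0]]
[[0.002, -0.0066, 0.0], [0.0031, -0.0061, 0.0], [0.0041, -0.0055, 0.0], [0.005, -0.0047, 0.0], [0.0057, -0.0038, 0.0], [0.0063, -0.0028, 0.0], [0.0067, -0.0016, 0.0], [0.0068, -0.0005, 0.0], [0.0068, 0.0007, 0.0], [0.0066, 0.0019, 0.0]]
[[0.0062, 0.003, 0.0], [0.0056, 0.004, 0.0], [0.0048, 0.0049, 0.0], [0.0039, 0.0056, 0.0], [0.0029, 0.0062, 0.0], [0.0018, 0.0066, 0.0], [0.0007, 0.0068, 0.0], [-0.0005, 0.0068, 0.0]]
[0.4862 0.0297 0.1073] [ 0.54 -0.56  0.77] 0.01743741025138503
[[-0.0017, 0.0068, 0.0], [-0.0029, 0.0064, 0.0], [-0.0039, 0.0058, 0.0], [-0.0049, 0.005, 0.0], [-0.0057, 0.0041, 0.0], [-0.0063, 0.003, 0.0], [-0.0067, 0.0019, 0.0], [-0.0069, 0.0007, 0.0], [-0.007, -0.0005, 0.0]]
[0.4862 0.0297 0.1073] [ 0.54 -0.56  0.77] 0.01743741025138503
[[-0.0061, -0.0015, 0.0], [-0.0058, -0.0024, 0.0], [-0.0053, -0.0033, 0.0], [-0.0048, -0.0041, 0.0], [-0.0041, -0.0048, 0.0], [-0.0033, -0.0054, 0.0], [-0.0024, -0.0058, 0.0], [-0.0014, -0.0061, 0.0], [-0.0005, -0.0063, 0.0], [0.0005, -0.0063, 0.0]]
```

carry_out(
  rotation=[
    [0,0,-0.047],
    [0,0,-0.047],
    [0,0,-0.047],
    [0,0,-0.047],
    [0,0,-0.047],
    [0,0,-0.047],
    [0,0,-0.047],
    [0,0,-0.047],
    [0,0,-0.047],
    [0,0,-0.047],
  ],
  delta_pos=[
    [-0.0068,-0.001,0.0],
    [-0.0065,-0.0022,0.0],
    [-0.006,-0.0033,0.0],
    [-0.0054,-0.0042,0.0],
    [-0.0046,-0.0051,0.0],
    [-0.0036,-0.0058,0.0],
    [-0.0026,-0.0064,0.0],
    [-0.0015,-0.0067,0.0],
    [-0.0003,-0.0069,0.0],
    [0.0009,-0.0068,0.0],
  ],
  gripper=[0.01,0.01,0.01,0.01,0.01,0.01,0.01,0.01,0.01,0.01],
)

```text
time_s: 7.73
ee_pos: [0.4498, -0.0191, 0.1073]
eef_rot: [-0.001, 0.807, 0.59, 0.0]
wrist_force: [1.3, 1.6, -0.1]
opening: 0.0171
gripper_force: 15.0
```

carry_out(
  rotation=[
    [0,0,0],
    [0,0,0],
  ],
  delta_pos=[
    [0,0,0],
    [0,0,0],
  ],
  gripper=[0.01,0.01],
)

```text
time_s: 7.9
ee_pos: [0.45, -0.02, 0.1073]
eef_rot: [-0.001, 0.807, 0.591, 0.0]
wrist_force: [-0.4, -1.2, 1.3]
opening: 0.0174
gripper_force: 15.0
```

carry_out(
  rotation=[
    [0,0,-0.047],
    [0,0,-0.047],
    [0,0,-0.047],
    [0,0,-0.047],
    [0,0,-0.047],
    [0,0,-0.047],
    [0,0,-0.047],
    [0,0,-0.047],
    [0,0,-0.047],
    [0,0,-0.047],
  ],
  delta_pos=[
    [0.002,-0.0066,0.0],
    [0.0031,-0.0061,0.0],
    [0.0041,-0.0055,0.0],
    [0.005,-0.0047,0.0],
    [0.0057,-0.0038,0.0],
    [0.0063,-0.0028,0.0],
    [0.0067,-0.0016,0.0],
    [0.0068,-0.0005,0.0],
    [0.0068,0.0007,0.0],
    [0.0066,0.0019,0.0],
  ],
  gripper=[0.01,0.01,0.01,0.01,0.01,0.01,0.01,0.01,0.01,0.01],
)

```text
time_s: 8.73
ee_pos: [0.5032, -0.048, 0.1073]
eef_rot: [-0.001, 0.923, 0.385, 0.0]
wrist_force: [-1.8, 2.2, 3.5]
opening: 0.0175
gripper_force: 15.0
```

carry_out(
  rotation=[
    [0,0,-0.047],
    [0,0,-0.047],
    [0,0,-0.047],
    [0,0,-0.047],
    [0,0,-0.047],
    [0,0,-0.047],
    [0,0,-0.047],
    [0,0,-0.047],
    [0,0,0],
  ],
  delta_pos=[
    [0.0062,0.003,0.0],
    [0.0056,0.004,0.0],
    [0.0048,0.0049,0.0],
    [0.0039,0.0056,0.0],
    [0.0029,0.0062,0.0],
    [0.0018,0.0066,0.0],
    [0.0007,0.0068,0.0],
    [-0.0005,0.0068,0.0],
    [0,0,0],
  ],
  gripper=[0.01,0.01,0.01,0.01,0.01,0.01,0.01,0.01,0.01],
)

```text
time_s: 9.48
ee_pos: [0.5286, -0.0026, 0.1073]
eef_rot: [-0.001, 0.978, 0.208, 0.001]
wrist_force: [-0.7, 1.7, 3.3]
opening: 0.0172
gripper_force: 15.0
```

carry_out(
  rotation=[
    [0,0,0.059],
    [0,0,0.059],
    [0,0,0.059],
    [0,0,0.059],
    [0,0,0.059],
    [0,0,0.059],
    [0,0,0.059],
    [0,0,0.059],
    [0,0,0.059],
  ],
  delta_pos=[
    [-0.0017,0.0068,0.0],
    [-0.0029,0.0064,0.0],
    [-0.0039,0.0058,0.0],
    [-0.0049,0.005,0.0],
    [-0.0057,0.0041,0.0],
    [-0.0063,0.003,0.0],
    [-0.0067,0.0019,0.0],
    [-0.0069,0.0007,0.0],
    [-0.007,-0.0005,0.0],
  ],
  gripper=[0.01,0.01,0.01,0.01,0.01,0.01,0.01,0.01,0.01],
)

```text
time_s: 10.23
ee_pos: [0.4838, 0.0293, 0.1073]
eef_rot: [-0.001, 0.888, 0.459, 0.002]
wrist_force: [2.7, -1.2, 0.3]
opening: 0.0171
gripper_force: 15.0
```

carry_out(
  rotation=[
    [0,0,0],
    [0,0,0],
  ],
  delta_pos=[
    [0,0,0],
    [0,0,0],
  ],
  gripper=[0.01,0.01],
)

```text
time_s: 10.4
ee_pos: [0.4823, 0.029, 0.1073]
eef_rot: [-0.001, 0.889, 0.457, 0.0]
wrist_force: [-1.2, 0.5, 3.4]
opening: 0.0175
gripper_force: 15.0
```

carry_out(
  rotation=[
    [0,0,0],
    [0,0,0],
    [0,0,0],
    [0,0,0],
    [0,0,0],
    [0,0,0],
    [0,0,0],
    [0,0,0],
    [0,0,0],
    [0,0,0],
  ],
  delta_pos=[
    [-0.0061,-0.0015,0.0],
    [-0.0058,-0.0024,0.0],
    [-0.0053,-0.0033,0.0],
    [-0.0048,-0.0041,0.0],
    [-0.0041,-0.0048,0.0],
    [-0.0033,-0.0054,0.0],
    [-0.0024,-0.0058,0.0],
    [-0.0014,-0.0061,0.0],
    [-0.0005,-0.0063,0.0],
    [0.0005,-0.0063,0.0],
  ],
  gripper=[0.01,0.01,0.01,0.01,0.01,0.01,0.01,0.01,0.01,0.01],
)

```text
time_s: 11.23
ee_pos: [0.4495, -0.0165, 0.1073]
eef_rot: [-0.001, 0.889, 0.458, 0.001]
wrist_force: [4.5, 1.8, 0.2]
opening: 0.0175
gripper_force: 15.0
```

carry_out(
  rotation=[
    [0,0,0],
    [0,0,0],
  ],
  delta_pos=[
    [0,0,0],
    [0,0,0],
  ],
  gripper=[0.01,0.01],
)

```text
time_s: 11.4
ee_pos: [0.4496, -0.0172, 0.1073]
eef_rot: [-0.001, 0.889, 0.457, 0.001]
wrist_force: [4.5, -0.3, -0.0]
opening: 0.0172
gripper_force: 15.0
```

Run:
```python
from h import *
ax=dict(scene0=[.4896,-.0133],top0=[.4885,-.0109],w1=[.4881,-.0097],w2=[.4881,-.0089])
bx=dict(scene0=(335,190,365,215),top0=(320,300,345,330),w1=(230,205,270,240),w2=(225,180,258,200))
for n in ax:
    im,K,T=load(n)
    for c,s in blobs(im,(40,80,40),(85,255,255),bx[n],20):
        w=onz(K,T,c,.1155)[:2];d=np.array(ax[n])-w;print(n,c.round(1),s[4],w.round(4),"dir",np.arctan2(d[1],d[0]).round(4),np.hypot(*d).round(4))
# edges of deck in w1: front edge line & left edge, fit yaw from gradients along deck edges at z=.115
from bench import get_obs
o=get_obs();d=np.array([.4888,-.0103])-o["ee_pos"][:2];print(o["ee_pos"],"knob dir",np.arctan2(d[1],d[0]))
```

```text
scene0 [350.5 204.6] 56 [ 0.3877 -0.0312] dir 0.174 0.1034
top0 [331.2 315.9] 93 [ 0.3873 -0.0289] dir 0.1755 0.1028
w1 [247.8 222. ] 199 [ 0.3867 -0.0282] dir 0.1804 0.1031
w2 [242. 190.] 121 [ 0.3868 -0.0282] dir 0.1885 0.1032
[ 0.4495673  -0.01715047  0.10731669] knob dir 0.172868455852083
```

The knob is parked at the arrow: measured direction 0.173 against 0.177 for the arrow. I'll release, rise, and move above the handle.

carry_out(
  rotation=[
    [0,0,0],
    [0,0,0],
    [0,0,0],
    [0,0,0],
    [0,0,0],
    [0,0,0],
    [0,0,0],
    [0,0,0],
    [0,0,0],
  ],
  delta_pos=[
    [0,0,0],
    [0,0,0],
    [0,0,0],
    [0,0,0.01],
    [0,0,0.03],
    [0,0,0.038],
    [0,0,0.038],
    [0,0,0.038],
    [0,0,0.038],
  ],
  gripper=[0.05,0.05,0.05,0.05,0.05,0.05,0.06,0.06,0.06],
)

```text
time_s: 12.15
ee_pos: [0.447, -0.0163, 0.3006]
eef_rot: [-0.002, 0.889, 0.458, -0.001]
wrist_force: [1.7, -0.6, -0.3]
opening: 0.0599
gripper_force: 0.0
```

carry_out(
  rotation=[
    [0,0,0.079],
    [0,0,0.079],
    [0,0,0.079],
    [0,0,0.079],
    [0,0,0.079],
    [0,0,0.079],
    [0,0,0.079],
    [0,0,0.079],
    [0,0,0.079],
    [0,0,0.079],
  ],
  delta_pos=[
    [0,0,0.038],
    [0,0,0.038],
    [0.015,0.003,0.025],
    [0.025,0.004,0],
    [0.025,0.004,0],
    [0.025,0.004,0],
    [0.025,0.004,0],
    [0.02,0.004,0],
    [0.015,0.003,0],
    [0,0,0],
  ],
  gripper=[0.06,0.06,0.06,0.06,0.06,0.06,0.06,0.06,0.06,0.06],
)

```text
time_s: 12.98
ee_pos: [0.6, 0.0104, 0.3982]
eef_rot: [-0.003, 0.642, 0.766, -0.001]
wrist_force: [-0.4, 0.4, 0.7]
opening: 0.0599
gripper_force: 0.0
```

carry_out(
  rotation=[
    [0,0,0],
    [0,0,0],
  ],
  delta_pos=[
    [0,0,0],
    [0,0,0],
  ],
  gripper=[0.06,0.06],
)

```text
time_s: 13.15
ee_pos: [0.598, 0.0096, 0.3993]
eef_rot: [-0.002, 0.645, 0.764, -0.001]
wrist_force: [-0.6, -0.5, 0.6]
opening: 0.0603
gripper_force: 0.0
```

Run:
```python
from h import *
o=wrist('w7');print(o['eef_rot'].round(4))
im,K,T=load('w7')
for c,s in blobs(im,(100,120,30),(130,255,255),(0,100,460,450),20): print('knob',c,s,onz(K,T,c,.15).round(4))
# overlay predicted handle for two hinge guesses
from bench import grab_frame
f=grab_frame("top")
for c,s in blobs(f["image"],(100,120,40),(130,255,255),(240,215,390,340)): print("knob",c,s,onz(f["camera_matrix"],f["cam_to_world"],c,.15).round(4))
```

```text
13.15 [0.598  0.0096 0.3993] [ 0.986  0.168 -0.004] cam [[0.986, 0.161, 0.05, 0.584], [0.169, -0.934, -0.315, 0.093], [-0.004, 0.319, -0.948, 0.575], [0.0, 0.0, 0.0, 1.0]]
[-0.0022  0.6448  0.7643 -0.0009]
knob [210.36401674 195.15062762] [201 187  20  17 239] [ 0.4515 -0.0143  0.15  ]
knob [325.56603774 285.52830189] [322 282   8   8  53] [ 0.4487 -0.017   0.15  ]
```

View pics/w7.png

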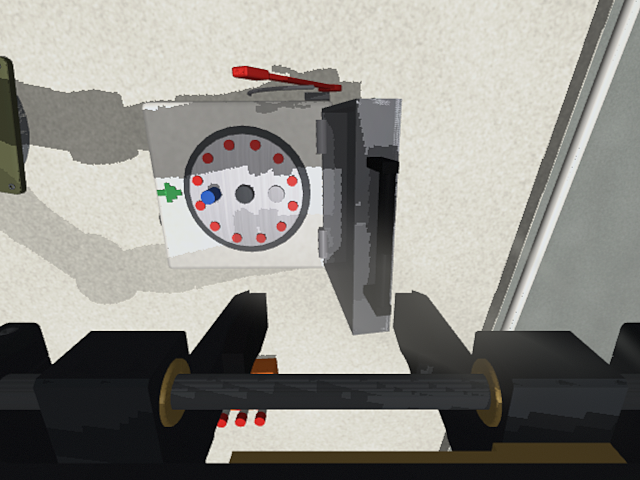

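The view shows the knob standing at the green arrow. The handle bar runs from about (389,165) to (383,310).

Run:
```python
from h import *
im,K,T=load('w7')
g=cv2.cvtColor(im,cv2.COLOR_BGR2GRAY)
for r in (180,220,250,290): print(r,g[r,352:404].tolist())
a=onz(K,T,(389.5,160),.324);b=onz(K,T,(383.5,313),.324);print(a,b,(a+b)/2,np.linalg.norm(a-b))
_,K,T=load('top0');print(onz(K,T,(308.65,176.2),.324))
```

```text
180 [37, 37, 42, 58, 65, 65, 64, 64, 64, 64, 64, 63, 63, 63, 63, 63, 63, 62, 56, 46, 47, 47, 48, 48, 47, 50, 42, 10, 8, 11, 11, 9, 11, 13, 17, 17, 18, 16, 14, 12, 13, 10, 3, 56, 99, 170, 231, 221, 219, 217, 217, 219]
220 [54, 53, 60, 74, 71, 71, 71, 70, 70, 69, 69, 69, 69, 69, 70, 71, 64, 54, 55, 55, 55, 55, 55, 55, 53, 39, 25, 28, 28, 28, 29, 28, 27, 28, 28, 29, 27, 25, 25, 24, 20, 31, 56, 146, 216, 215, 219, 219, 218, 215, 212, 214]
250 [68, 75, 97, 109, 107, 106, 106, 106, 106, 106, 106, 106, 105, 105, 105, 106, 108, 98, 68, 72, 72, 72, 72, 71, 64, 57, 58, 59, 58, 57, 58, 58, 58, 57, 57, 57, 57, 55, 54, 53, 93, 163, 206, 210, 208, 205, 204, 210, 214, 217, 217, 217]
290 [82, 96, 115, 111, 112, 110, 111, 111, 110, 112, 105, 78, 70, 72, 71, 72, 71, 71, 72, 71, 71, 72, 71, 72, 72, 72, 72, 73, 73, 75, 76, 77, 76, 75, 74, 73, 70, 79, 107, 173, 224, 213, 212, 215, 217, 214, 211, 212, 218, 220, 219, 217]
[0.62856969 0.07599338 0.324     ] [ 0.65082167 -0.04384636  0.324     ] [0.63969568 0.01607351 0.324     ] 0.12188811541482522
[0.63408861 0.01437334 0.324     ]
```

carry_out(
  rotation=[
    [0,0,0],
    [0,0,0],
    [0,0,0],
    [0,0,0],
    [0,0,0],
    [0,0,0],
    [0,0,0],
    [0,0,0],
    [0,0,0],
  ],
  delta_pos=[
    [0.02,0.003,0],
    [0.019,0.003,0],
    [0,0,-0.02],
    [0,0,-0.03],
    [0,0,-0.03],
    [0,0,-0.02],
    [0,0,-0.012],
    [0,0,-0.006],
    [0,0,0],
  ],
  gripper=[0.06,0.06,0.06,0.06,0.06,0.06,0.06,0.06,0.06],
)

```text
time_s: 14.0
ee_pos: [0.637, 0.015, 0.2812]
eef_rot: [-0.002, 0.645, 0.764, -0.001]
wrist_force: [0.0, -0.5, 0.5]
opening: 0.0605
gripper_force: 0.0
```

carry_out(
  rotation=[
    [0,0,0],
    [0,0,0],
    [0,0,0],
    [0,0,0],
    [0,0,0],
    [0,0,0],
    [0,0,0],
    [0,0,0],
  ],
  delta_pos=[
    [0,0,0],
    [0,0,0],
    [0,0,0],
    [0,0,0],
    [0,0,0],
    [0,0,0],
    [0,0,0],
    [0,0,0],
  ],
  gripper=[0.04,0.02,0.005,0.005,0.005,0.005,0.005,0.005],
  newtons=25,
)

```text
time_s: 14.67
ee_pos: [0.6382, 0.0155, 0.2823]
eef_rot: [-0.001, 0.644, 0.765, 0.0]
wrist_force: [-0.9, 0.1, 0.4]
opening: 0.0113
gripper_force: 25.0
```

The handle is gripped. Next I compute the arc down to 1.2 rad, where I'll compare with the pointer.

```bash
cat > arc.py <<'E'
import numpy as np,sys
a0,a1,n=map(float,sys.argv[1:4]);a=np.linspace(a0,a1,int(n)+1);y=.17
f=.21*np.cos(a)-.015*np.sin(a);u=.21*np.sin(a)+.015*np.cos(a)
P=np.c_[-f*np.cos(y),-f*np.sin(y),u];P=np.round(P-P[0],4);d=np.diff(P,axis=0)
for i in range(0,len(d),10): print([[round(float(v),4) for v in q] for q in d[i:i+10]])
E
python3 arc.py 1.75 1.2 12
```

```text
[[-0.0093, -0.0016, 0.0022], [-0.0093, -0.0016, 0.0017], [-0.0094, -0.0016, 0.0013], [-0.0095, -0.0016, 0.0009], [-0.0095, -0.0017, 0.0004], [-0.0095, -0.0016, 0.0], [-0.0095, -0.0016, -0.0004], [-0.0095, -0.0017, -0.0009], [-0.0094, -0.0016, -0.0014], [-0.0094, -0.0016, -0.0018]]
[[-0.0092, -0.0016, -0.0022], [-0.0092, -0.0015, -0.0026]]
```

carry_out(
  rotation=[
    [0,0,0],
    [0,0,0],
    [0,0,0],
    [0,0,0],
    [0,0,0],
    [0,0,0],
    [0,0,0],
    [0,0,0],
    [0,0,0],
  ],
  delta_pos=[
    [-0.0093,-0.0016,0.0022],
    [-0.0093,-0.0016,0.0017],
    [-0.0094,-0.0016,0.0013],
    [-0.0095,-0.0016,0.0009],
    [-0.0095,-0.0017,0.0004],
    [-0.0095,-0.0016,0.0],
    [0,0,0],
    [0,0,0],
    [0,0,0],
  ],
  gripper=[0.005,0.005,0.005,0.005,0.005,0.005,0.005,0.005,0.005],
)

```text
time_s: 15.42
ee_pos: [0.5831, 0.0058, 0.2897]
eef_rot: [-0.0, 0.644, 0.765, 0.001]
wrist_force: [1.9, -0.4, 6.6]
opening: 0.0109
gripper_force: 25.0
```

carry_out(
  rotation=[
    [0,0,0],
    [0,0,0],
    [0,0,0],
    [0,0,0],
    [0,0,0],
    [0,0,0],
    [0,0,0],
    [0,0,0],
    [0,0,0],
  ],
  delta_pos=[
    [-0.0095,-0.0016,-0.0004],
    [-0.0095,-0.0017,-0.0009],
    [-0.0094,-0.0016,-0.0014],
    [-0.0094,-0.0016,-0.0018],
    [-0.0092,-0.0016,-0.0022],
    [-0.0092,-0.0015,-0.0026],
    [0,0,0],
    [0,0,0],
    [0,0,0],
  ],
  gripper=[0.005,0.005,0.005,0.005,0.005,0.005,0.005,0.005,0.005],
)

```text
time_s: 16.17
ee_pos: [0.526, -0.0042, 0.2794]
eef_rot: [-0.001, 0.645, 0.765, -0.0]
wrist_force: [0.6, -2.1, 1.5]
opening: 0.0115
gripper_force: 25.0
```

Run:
```python
from h import *
from bench import *
o=wrist('w8');print(o['wrist_force'].round(2),o['opening'])
for n in ("scene","top"):
    f=grab_frame(n);cv2.imwrite(f"pics/{n}1.png",f["image"]);np.savez(f"pics/{n}1.npz",K=f["camera_matrix"],T=f["cam_to_world"])
s,_,_=load("scene1");t,_,_=load("top1");w,_,_=load("w8")
a=cv2.resize(s[200:320,290:400],None,fx=4,fy=4,interpolation=cv2.INTER_CUBIC)
b=cv2.resize(w,None,fx=.5,fy=.5,interpolation=cv2.INTER_AREA)
c=cv2.resize(t[190:270,240:310],None,fx=4,fy=4,interpolation=cv2.INTER_CUBIC)
O=np.zeros((580,780,3),np.uint8);O[:480,:440]=a;O[:240,450:770]=b;O[250:570,450:730]=c;cv2.imwrite("pics/cmp.png",O)
```

```text
16.1667 [ 0.526  -0.0042  0.2794] [ 0.986  0.169 -0.001] cam [[0.986, 0.161, 0.053, 0.512], [0.169, -0.934, -0.315, 0.079], [-0.001, 0.319, -0.948, 0.455], [0.0, 0.0, 0.0, 1.0]]
[ 0.57 -2.06  1.48] 0.011490980853945149
```

View pics/cmp.png

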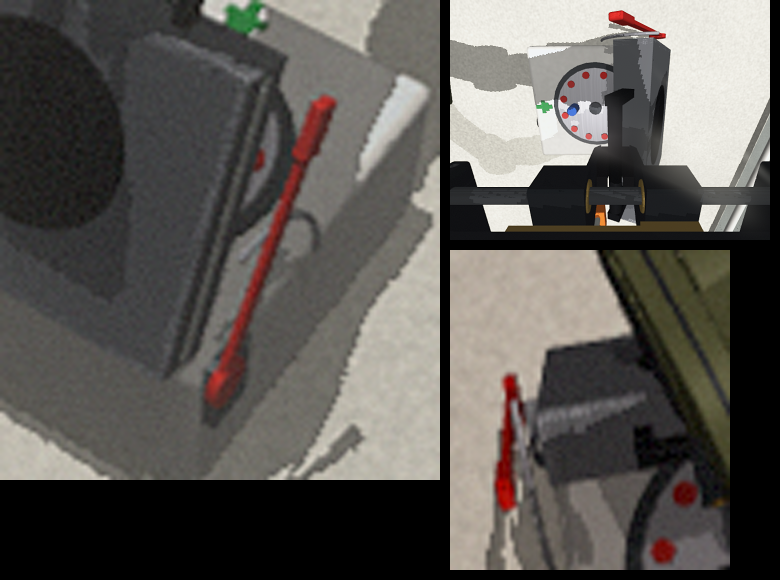

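The composite shows, in the scene crop, the lid stripe running from (180,365) to (262,80) and the pointer from (222,385) to (322,105). The lid is still a little too open, so I'll measure the difference numerically.

```bash
cat > cmp.py <<'E'
from h import *
from scipy.optimize import brentq
y=.17;X=np.array([np.cos(y),np.sin(y),0]);Y=np.array([-np.sin(y),np.cos(y),0])
def run(n,alid):
    im,K,T=load(n)
    h=cv2.cvtColor(im,cv2.COLOR_BGR2HSV);m=cv2.inRange(h,(0,120,50),(8,255,255))|cv2.inRange(h,(172,120,50),(180,255,255))
    k=np.zeros_like(m);k[215:312,335:385]=255;m&=k
    N,l,s,_=cv2.connectedComponentsWithStats(m);i=1+np.argmax(s[1:,4])
    pts=np.argwhere(l==i)[:,::-1]
    # row centres over shaft
    c=[(pts[pts[:,1]==r,0].mean(),r) for r in range(243,284)]
    pp=np.polyfit([q[1] for q in c],[q[0] for q in c],1);dp=np.array([-pp[0],-1])
    # stripe ridge
    g=cv2.GaussianBlur(cv2.cvtColor(im,cv2.COLOR_BGR2GRAY).astype(np.float32),(3,3),0);H=cv2.resize(g,None,fx=4,fy=4,interpolation=cv2.INTER_CUBIC)
    q=[]
    lo,hi=(228,280)
    for r in range(lo,hi):
        xp=355.0-(r-220)*82/285.; row=H[4*r+2,int(4*(xp-5)):int(4*(xp+5))]
        q.append((int(4*(xp-5))/4+np.argmax(row)/4,r,row.max()-np.median(row)))
    q=np.array(q);w=np.ones(len(q),bool)
    for _ in range(6):
        ps=np.polyfit(q[w,1],q[w,0],1);e=q[:,0]-np.polyval(ps,q[:,1]);w=abs(e)<max(.6,1.0*np.std(e[w]))
    print("pointer slope",pp,"stripe",ps,w.sum(),"std",np.std(e[w]))
    # predicted slopes
    H0=np.array([.5868,.0065,.12])
    def sl(a,w,off):
        u=-np.cos(a)*X+np.sin(a)*Z;nn=np.sin(a)*X+np.cos(a)*Z
        A=proj(K,T,H0+w*Y+off*nn+.05*u);B=proj(K,T,H0+w*Y+off*nn+.13*u);return (B[0]-A[0])/(B[1]-A[1])
    print("pointer angle",brentq(lambda a:sl(a,.126,0)-pp[0],.6,1.6),"stripe angle",brentq(lambda a:sl(a,.103,.015)-ps[0],.6,1.8),"dslope/da",(sl(1.15,.126,0)-sl(1.05,.126,0))/.1)
    return q
if __name__=="__main__":
    import sys
    q=run(sys.argv[1],0)
    print([tuple(v) for v in q[::6].round(2)])
E
python3 cmp.py scene1
python3 - <<'E'
from h import *
# two-view pointer using w8 & w2 with refined hinge
y=.17;X=np.array([np.cos(y),np.sin(y),0]);Y=np.array([-np.sin(y),np.cos(y),0])
H0=np.array([.5868,.0065,.12])
from scipy.optimize import least_squares
C={n:load(n) for n in("scene0","top0","w1","w2")}
tip=dict(scene0=(370.5,225.2),top0=(253.3,253),w1=(358,129.5),w2=(334,206))
piv=dict(scene0=(346.3,295),top0=(255.5,223.7),w2=(391,125))
for names in (("scene0","top0"),("w1","w2"),("w2",),("scene0",),tuple(C)):
  def f(p):
    a,w,dx=p;P0=H0+w*Y+dx*X;P1=P0+.16*(-np.cos(a)*X+np.sin(a)*Z);e=[dx*200]
    for d,P in((tip,P1),(piv,P0)):
        for n in names:
            if n in d:e+=list(proj(*C[n][1:],P)-d[n])
    return e
  r=least_squares(f,[1.,.126,0]);print(names,r.x.round(4),np.round(r.fun,1))
E
```

```text
pointer slope [-3.68989547e-01  4.53422300e+02] stripe [-4.69862019e-02  3.57207988e+02] 10 std 0.29999697408301945
pointer angle 1.0948509918023779 stripe angle 1.5780270403350862 dslope/da 0.4134142347887826
[(np.float64(348.75), np.float64(228.0), np.float64(9.19)), (np.float64(346.25), np.float64(234.0), np.float64(8.75)), (np.float64(345.0), np.float64(240.0), np.float64(16.49)), (np.float64(352.25), np.float64(246.0), np.float64(15.99)), (np.float64(341.75), np.float64(252.0), np.float64(16.94)), (np.float64(339.5), np.float64(258.0), np.float64(16.82)), (np.float64(347.0), np.float64(264.0), np.float64(23.62)), (np.float64(345.25), np.float64(270.0), np.float64(22.52)), (np.float64(343.5), np.float64(276.0), np.float64(29.78))]
('scene0', 'top0') [1.0818 0.1234 0.0112] [ 2.2  1.   1.4  1.3 -0.4 -0.8  1.7  1.   3.2]
('w1', 'w2') [1.0922 0.1242 0.0098] [ 2.   2.   1.6 -2.3 -0.4 -0.5 -2.3]
('w2',) [1.0994 0.1224 0.0107] [ 2.1 -0.5  1.2  0.  -1.1]
('scene0',) [1.1273 0.1218 0.0057] [ 1.1  0.1  0.2  0.1 -0.7]
('scene0', 'top0', 'w1', 'w2') [1.0857 0.1238 0.0108] [ 2.2  1.2  1.5  1.1 -0.4  2.   2.  -2.3 -0.5 -0.5  1.6  0.8  3.4  0.2
 -2.1]
```

Run:
```python
from h import *
im,K,T=load('scene1');g=cv2.cvtColor(im,cv2.COLOR_BGR2GRAY)
for r in range(218,288,5): print(r,g[r,328:366].tolist())
y=.17;X=np.array([np.cos(y),np.sin(y),0]);Y=np.array([-np.sin(y),np.cos(y),0]);H0=np.array([.5868,.0065,.12])
for a in (1.1,1.2):
  u=-np.cos(a)*X+np.sin(a)*Z;n=np.sin(a)*X+np.cos(a)*Z
  print(a,[proj(K,T,H0+.103*Y+o*n+s*u).round(1).tolist() for o in (0,.018,.036) for s in (.02,.175)])
```

```text
218 [70, 67, 67, 64, 69, 69, 70, 65, 65, 64, 70, 63, 64, 70, 70, 59, 65, 70, 75, 82, 92, 119, 113, 100, 104, 111, 105, 83, 59, 52, 52, 44, 86, 116, 123, 120, 123, 118]
223 [66, 61, 71, 65, 63, 68, 65, 62, 70, 66, 72, 64, 64, 66, 66, 67, 63, 69, 68, 71, 67, 76, 81, 67, 49, 55, 54, 86, 72, 53, 52, 47, 65, 116, 124, 120, 116, 119]
228 [67, 67, 60, 65, 68, 61, 67, 66, 67, 62, 68, 62, 65, 66, 67, 69, 64, 68, 68, 67, 72, 69, 59, 54, 49, 72, 80, 57, 44, 77, 83, 60, 49, 51, 47, 105, 122, 126]
233 [56, 65, 69, 67, 66, 63, 61, 63, 67, 64, 62, 71, 65, 69, 65, 66, 61, 71, 76, 75, 67, 46, 46, 54, 78, 71, 53, 56, 89, 105, 112, 84, 52, 51, 49, 58, 100, 87]
238 [66, 62, 64, 67, 57, 65, 64, 66, 63, 70, 66, 62, 63, 65, 66, 65, 63, 74, 72, 58, 48, 50, 69, 77, 54, 49, 48, 57, 92, 110, 104, 66, 44, 46, 50, 67, 76, 73]
243 [61, 64, 63, 65, 61, 65, 63, 63, 70, 64, 67, 68, 64, 64, 66, 74, 71, 77, 58, 44, 53, 74, 67, 44, 50, 93, 101, 106, 106, 70, 53, 46, 48, 49, 62, 75, 59, 47]
248 [60, 61, 65, 63, 67, 68, 64, 66, 68, 65, 60, 64, 64, 65, 79, 92, 63, 43, 47, 65, 77, 53, 42, 75, 100, 101, 68, 52, 43, 49, 51, 
[... 679 characters left out ...]
84, 79]
273 [71, 63, 63, 71, 65, 65, 66, 78, 74, 54, 44, 53, 80, 70, 51, 43, 80, 109, 112, 111, 112, 113, 126, 94, 75, 50, 51, 81, 113, 111, 97, 87, 85, 89, 83, 84, 90, 78]
278 [67, 69, 67, 62, 66, 69, 73, 60, 57, 46, 69, 78, 62, 46, 71, 107, 121, 118, 117, 117, 124, 92, 67, 59, 51, 75, 92, 89, 82, 85, 90, 87, 88, 85, 85, 87, 87, 87]
283 [62, 65, 71, 78, 73, 80, 62, 49, 51, 82, 68, 55, 47, 108, 117, 116, 105, 85, 110, 101, 76, 61, 49, 57, 66, 85, 84, 85, 82, 90, 87, 86, 84, 83, 84, 89, 83, 87]
1.1 [[342.9, 279.6], [367.1, 211.3], [338.5, 282.8], [362.7, 213.7], [334.0, 286.1], [358.3, 216.2]]
1.2 [[342.4, 280.0], [362.7, 214.0], [337.8, 283.9], [358.0, 217.4], [333.0, 288.0], [353.1, 220.9]]
```

The stripe ridge slope is −0.296 against −0.369 for the pointer shaft. That puts the lid about 0.12 rad above the mark.

```bash
python3 arc.py 1.2 1.085 6
```

```text
[[-0.0038, -0.0007, -0.0012], [-0.0038, -0.0006, -0.0013], [-0.0037, -0.0006, -0.0014], [-0.0037, -0.0007, -0.0014], [-0.0037, -0.0006, -0.0016], [-0.0036, -0.0006, -0.0016]]
```

carry_out(
  rotation=[
    [0,0,0],
    [0,0,0],
    [0,0,0],
    [0,0,0],
    [0,0,0],
    [0,0,0],
    [0,0,0],
    [0,0,0],
    [0,0,0],
  ],
  delta_pos=[
    [-0.0038,-0.0007,-0.0012],
    [-0.0038,-0.0006,-0.0013],
    [-0.0037,-0.0006,-0.0014],
    [-0.0037,-0.0007,-0.0014],
    [-0.0037,-0.0006,-0.0016],
    [-0.0036,-0.0006,-0.0016],
    [0,0,0],
    [0,0,0],
    [0,0,0],
  ],
  gripper=[0.005,0.005,0.005,0.005,0.005,0.005,0.005,0.005,0.005],
)

```text
time_s: 17.07
ee_pos: [0.5029, -0.008, 0.271]
eef_rot: [-0.001, 0.644, 0.765, -0.0]
wrist_force: [-0.7, -5.2, 1.7]
opening: 0.0107
gripper_force: 25.0
```

```bash
cat > cmp2.py <<'E'
from h import *
from bench import *
from scipy.optimize import brentq
import sys
y=.17;X=np.array([np.cos(y),np.sin(y),0]);Y=np.array([-np.sin(y),np.cos(y),0]);H0=np.array([.5868,.0065,.12])
K=T=None
g=[]
o=get_obs();print(o['time_s'],o['ee_pos'].round(4),o['wrist_force'].round(1))
if len(sys.argv)>1: im,K,T=load(sys.argv[1]);ims=[im]
else:
    ims=[]
    for i in range(4):
        f=grab_frame("scene");ims.append(f["image"])
    K,T=f["camera_matrix"],f["cam_to_world"]
im=np.mean(ims,0).astype(np.float32);b,gg,r=im[...,0],im[...,1],im[...,2]
red=np.clip(r-np.maximum(b,gg)-15,0,None)
def sl(a,w,off):
    u=-np.cos(a)*X+np.sin(a)*Z;n=np.sin(a)*X+np.cos(a)*Z
    A=proj(K,T,H0+w*Y+off*n+.05*u);B=proj(K,T,H0+w*Y+off*n+.13*u);m=(B[0]-A[0])/(B[1]-A[1]);return m,A[0]-m*A[1]
R=np.arange(243,284);xs=np.arange(335,385);c=[(red[q,335:385]*xs).sum()/red[q,335:385].sum() for q in R]
pp=np.polyfit(R,c,1);ap=brentq(lambda a:sl(a,.126,0)[0]-pp[0],.6,1.6);print("pointer",pp,np.std(c-np.polyval(pp,R)).round(2),"angle",ap)
gray=im.mean(2);best=[]
a0=float(sys.argv[2]) if len(sys.argv)>2 else 1.085
for q in range(232,280):
    # ridge nearest to predicted stripe position
    m,k=sl(a0,.103,.018);xp=m*q+k;xx=np.arange(int(xp)-6,int(xp)+7);v=gray[q,xx];rd=v[2:-2]*2-v[:-4]-v[4:]
    i=int(np.argmax(rd-2*abs(xx[2:-2]-xp)))+2;w=np.clip(v[i-1:i+2]-v[i-2:i+3].min(),.1,None);best.append((q,(xx[i-1:i+2]*w).sum()/w.sum()))
B=np.array(best);ok=np.ones(len(B),bool)
for _ in range(5):
    ps=np.polyfit(B[ok,0],B[ok,1],1);e=B[:,1]-np.polyval(ps,B[:,0]);ok=abs(e)<max(.7,1.5*np.std(e[ok]))
print("stripe",ps,ok.sum(),np.std(e[ok]).round(2),"angle",brentq(lambda a:sl(a,.103,.018)[0]-ps[0],.6,1.8), "pred",sl(a0,.103,.018))
print(B[::5].round(1).tolist())
E
python3 cmp2.py scene1 1.2; python3 cmp2.py
```

```text
17.0667 [ 0.5029 -0.008   0.271 ] [-0.7 -5.2  1.7]
pointer [-3.70638570e-01  4.53574198e+02] 0.09 angle 1.0908304350449616
stripe [-2.99773864e-01  4.22134346e+02] 37 0.11 angle 1.2065793128590039 pred (np.float64(-0.30305776356074815), np.float64(423.85183319480325))
[[232.0, 357.1], [237.0, 351.2], [242.0, 349.7], [247.0, 348.0], [252.0, 346.7], [257.0, 345.2], [262.0, 343.7], [267.0, 342.1], [272.0, 340.7], [277.0, 339.1]]
17.0667 [ 0.5029 -0.008   0.271 ] [-0.7 -5.2  1.7]
pointer [-3.70056590e-01  4.53431125e+02] 0.09 angle 1.0922510622852946
stripe [ -0.47588185 470.86997859] 28 0.55 angle 0.7880791689027988 pred (np.float64(-0.3568214708255426), np.float64(439.5151372913045))
[[232.0, 355.8], [237.0, 358.0], [242.0, 356.2], [247.0, 350.4], [252.0, 348.8], [257.0, 346.8], [262.0, 345.2], [267.0, 343.3], [272.0, 341.7], [277.0, 339.9]]
```

```bash
sed -i 's/range(232,280)/range(240,284)/; s/rd-2\*abs/rd-12*abs/; s/xp=m\*q+k;/xp=m*q+k-.9;/' cmp2.py; python3 cmp2.py scene1 1.2|tail -2; python3 cmp2.py
```

```text
stripe [-2.99244695e-01  4.21996553e+02] 44 0.11 angle 1.2076346855177098 pred (np.float64(-0.30305776356074815), np.float64(423.85183319480325))
[[240.0, 350.4], [245.0, 348.8], [250.0, 347.4], [255.0, 345.7], [260.0, 344.3], [265.0, 342.8], [270.0, 341.4], [275.0, 339.8], [280.0, 338.3]]
17.2667 [ 0.5031 -0.008   0.2711] [-0.9 -5.6  2.9]
pointer [-3.70147536e-01  4.53452215e+02] 0.09 angle 1.0920291830232571
stripe [-3.54985949e-01  4.38177278e+02] 44 0.1 angle 1.0891488994023657 pred (np.float64(-0.3568214708255426), np.float64(439.5151372913045))
[[240.0, 352.9], [245.0, 351.2], [250.0, 349.3], [255.0, 347.9], [260.0, 345.8], [265.0, 344.2], [270.0, 342.3], [275.0, 340.4], [280.0, 338.8]]
```

Stripe at 1.089 rad and pointer at 1.092 rad: aligned and held. I'll settle briefly, then hand in.

carry_out(
  rotation=[
    [0,0,0],
    [0,0,0],
    [0,0,0],
    [0,0,0],
    [0,0,0],
    [0,0,0],
  ],
  delta_pos=[
    [0,0,0],
    [0,0,0],
    [0,0,0],
    [0,0,0],
    [0,0,0],
    [0,0,0],
  ],
  gripper=[0.005,0.005,0.005,0.005,0.005,0.005],
)

```text
time_s: 17.97
ee_pos: [0.5031, -0.008, 0.2711]
eef_rot: [-0.001, 0.644, 0.765, -0.0]
wrist_force: [-1.0, -5.2, 2.4]
opening: 0.0109
gripper_force: 25.0
```

```bash
python3 cmp2.py | grep angle && python3 -c "
from bench import hand_in;print(hand_in())"
```

```text
pointer [-3.69914256e-01  4.53393106e+02] 0.09 angle 1.0925982250178452
stripe [-3.54681395e-01  4.38098530e+02] 43 0.1 angle 1.0898358089502822 pred (np.float64(-0.3568214708255426), np.float64(439.5151372913045))
the job is handed in; nothing more can be done
None
```

I turned the rotor counter-clockwise about 1¼ turns and parked the knob at the green arrow, within about 1 mm; the lid is held at the red pointer (measured 1.090 rad against 1.093), and the job was handed in at about 18 s without returning a verdict.

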